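Index the rotary cap fixture so the cap comes under the air nozzle

ROBOT

A 7-joint arm with a two-finger parallel gripper is mounted at the origin on a cart in front of the work surface, level with it; the furniture and walls round the work are solid. World frame = base frame: x ahead of the robot, y to its left, z up, the work surface at z = 0. Lengths are in m, angles in rad, forces in N, time in s.
With the tool pointing down it reaches from about 0.425 to 1.025 m from the base axis. Payload 9.4 kg.
Tool frame: the origin (TCP) lies at the very end of the fingers, on their centre line; the grasp point (between the pads) lies 19 mm behind it; x points along the fingers, y is the direction in which the jaws open and shut, and the axes are right-handed (so a half turn about x gives the same grasp; the last joint's range is limited). The gripper opens to 85 mm and grips with 20 to 120 N. Pads are 22 mm wide; open, the fingers measure 114 mm over their backs; the gripper's body (76 mm by 85 mm) begins 54 mm behind the grasp point. The pads swing forward as they close: fully open they stand 13 mm farther back than shut.
Start: joints at [1.054, 0.599, -0.003, 1.599, 0.002, 0.943, -0.08], TCP at [0.309, -0.656, 0.197] pointing down, gripper open.
Joint ranges: [-2.57, 2.57], [-0.35, 1.97], [-1.29, 1.29], [0.11, 2.56], [-1.05, 4.19], [0.11, 1.86], [-2.63, 2.63]. Speed limits (rad/s): [2.22, 2.22, 3.01, 3.01, 3.14, 3.14, 3.14].

INTERFACE

Orientations are given as a unit quaternion [x, y, z, w].
In Python, from plant import manip gives the robot as it stands.
- The arm moves only by the tool move_arm, never from a script. Its argument "steps" is one flat list of numbers, 7 for each row, row after row: the turn, a rotation vector about the tool's x, y, z in rad, then the shift along the tool's x, y, z in cm, then the finger opening in cm, from 0 to 8.54. In form: [rx, ry, rz, x, y, z, claw, rx, ry, rz, x, y, z, claw, ...]. A call has exactly 10 rows; each row shifts and turns the pose as measured when the row begins, along the tool's axes as they then stand; what a row does not reach is not made up. A row lasts 1/12 s, in which the tool goes at most 41.7 mm and 7.16 degrees, less where a joint would pass 70% of its speed; a pose out of reach is approached as far as the arm can. A call is refused whole if a number of a shift passes 4.17 or a number of a turn 0.125, either way. A call with a gripper value outside its range is refused whole. The fingers move at their own pace and stop on an object; the grip force is fixed at half the most. Time passes only in rows, so rows that do not move let the fingers close, or fill a call up. It gives the time, the measured TCP pose, the force and the opening at its end, in the units of the state.
- manip.observe(): the state, without advancing time (a new reading comes with each control period).
- manip.get_image(name): name is "side" or "top"; returns (picture, depth): 480x640x3 uint8, blue, green, red; 480x640 float32, m along the optical axis (not along the pixel's ray), 0 where there is no reading.
- manip.camera_params(name): a dict with "fx", "fy", "cx", "cy" (pixels), "k1" (the pictures are not rectified: a ray, as slopes to the right and down, at radius r is drawn at 1 + k1 r^2 times it, then the intrinsics apply), "R" (3x3) and "t" (3): a world point X has camera coordinates R X + t. Camera axes: x right, y down, z forward; pixel columns grow to the right and rows downward; lengths in m; the calibration is good to about 2 mm. A picture is of the moment at which its call begins. camera_params takes no time and is no camera call.
- manip.sign_off(): hands the job in, once; it reports no verdict.
The state is a dict: "clock": time; "joints": joint angles; "qd": joint speeds; "joint_efforts": joint torques, N m; "eef_pos": TCP position; "tcp_rot": TCP orientation; "wrist_force": force on the tool from outside, world axes, zero at the start; "ft_torque": the same for the moment, N m; "gripper_width": opening from 0.0 (shut) to 1.0 (fully open).
Only numpy, scipy, OpenCV 4.12 (cv2) and the standard library are available. Lean on these libraries where they do the work, as an engineer would, in place of code of your own. Each camera call takes 0.05 s, during which the arm holds its last target.

TASK

On the bench stands a small rotary indexing table; in one nest next to the air nozzle lies a black slotted cap, in the nest on the nozzle's other side a steel plug. With your fingertips press the table's round push-button plunger in, turn the table by it to the next notch so that the cap comes under the air nozzle, and let the plunger spring back fully up so that the table is locked there. Do not touch the cap or the plug, keep both seated in their nests, and leave the other things on the bench where they are.

Things in the scene. Friction and masses are not known exactly. Their poses are not given: they have to be found in the camera images.
- index_base: fixed base of the rotary fixture, a grey riser 132 mm across at its foot, bolted down at a different place and yaw each time; origin on the bench on the table's vertical axis. Its x axis points to the air nozzle's post (125 mm from the axis, its top 218 mm above the bench); at the start the push button lies opposite, on the -x side
- table_axis (a point): point on the axis of the turning table (aluminium disc, 142 mm across), at the height of its top, 142 mm above the bench. Eight ring nests (27 mm inside, 5 mm high) stand on it 50 mm from the axis, 45 degrees apart. At the start the nest under the nozzle is empty, its two neighbours hold the cap and the plug, the rest are empty. Axes as body index_base
- button_top (a point): centre of the flat face of the round black push button (plunger), 167 mm above the bench when up, 105 mm from the table's axis on an ear of the table, so it goes round with it. Button 54 mm across; a rim 3 mm thick and 4 mm high leaves a dish 48 mm across for the fingertips. Sprung: 4 N at first, 7 N at the bottom, pressed straight down
- plunger (a joint): button travel, m: 0 = up, pin in a 12 mm notch of the fixed steel index plate, table locked; 0.015 = bottom stop. From 0.011 on the 10 mm round-nosed pin is below the plate and the table turns. Let up between notches, it rides under the plate, button about 0.011 down; let up within about 4 mm of a notch, it slips in and the button comes fully up
- rotor (a joint): angle of the turning table, rad, positive anticlockwise seen from above, about 0 at the start. Notches lie at 0, +-0.785 (45 degrees) and so on; a locked table has about 0.01 rad of play; stops at +-2.2. It turns easily (0.025 N m): a fingertip that stays pressed in the button's dish carries it round
- nozzle_spot (a point): the point straight under the brass tip of the fixed air nozzle, 50 mm from the table's axis, at the height of a seated cap's middle, 146.5 mm above the bench. The nozzle's tip is 188 mm above the bench
- cap_center (a point): centre of the loose black moulded cap with two slots (round, 24 mm across, 9 mm tall), lying in one of the two nests beside the nozzle
- plug_center (a point): centre of the loose steel setting plug (round foot 23 mm across, thin stem with a small head, 19 mm tall), in the nest on the nozzle's other side
- ink_jar: bystander, to be left alone: loose white screw-lid pot, 54 mm across, 55 mm tall, standing on the robot's side of the table; origin at the centre of its underside
- key: bystander, to be left alone: loose L-shaped hex key lying flat, 76 x 47 mm; origin at the centre of its underside
- cap: the same black cap as a body; origin at the centre of its underside, 4.5 mm below point cap_center
- plug: the same steel plug as a body; origin at the centre of its underside, 9.5 mm below point plug_center

How it is judged:
On the way, in this order (a step that is already met when the one before it is completed fails the run):
1. the plunger is pressed in until the pin is out of its notch (value of joint plunger above 0.0095 m), for 0.1 s.
2. the table has been turned and the plunger is up again in the notch that puts the cap under the nozzle (horizontal distance between cap_center and nozzle_spot below 0.006 m and value of joint plunger below 0.002 m), for 0.2 s.
At the end, for the whole second after the job is handed in: the cap lies seated in its nest within 6 mm of the point under the nozzle, the plunger is up (within 2 mm) and the table at rest, locked one notch on from where it was (within 0.04 rad) (all of step 2 and distance between cap_center and nozzle_spot below 0.008 m and velocity of joint rotor between -0.05 and 0.05 rad/s and (value of joint rotor between 0.7454 and 0.8254 rad or value of joint rotor between -0.8254 and -0.7454 rad)); the robot touches nothing.
It fails at once if the cap or the plug is touched by the robot (contact force between any of cap, plug and the arm above 0.3 N or contact force between any of cap, plug and the fingers above 0.3 N).
It fails at once if the cap or the plug is lifted or has come out of its nest (z of cap_center in the frame of table_axis above 0.009 m or z of plug_center in the frame of table_axis above 0.014 m or z of cap_center in the frame of table_axis below -0.005 m or z of plug_center in the frame of table_axis below -0.002 m or angle between any of cap_center, plug_center's own z axis and vertical above 0.3 rad).
It fails at once if another thing on the bench is shifted by more than 20 mm (distance of any of ink_jar, key from where it was at the start of the episode above 0.02 m).
It also fails if it takes over 38 s, if anything falls off the work surface, if the arm or the gripper's body presses on something with over 40 N, if the wrist force passes 120 N, or if a joint passes its speed limit or range.

## Working session

There is one attempt and no reset: what is moved stays moved. The work goes in short steps, Python scripts to look and compute and a tool call to move; the robot and the scene stay as the last step left them, time stands still between calls to the robot, and variables do not carry over. Pictures are saved under pics/ and viewed, and the job is handed in when it is done.

Besides the shell and the picture viewer there is one more tool, called after ">>>" by a JSON object that holds its "op" and its "data", one argument or row to a line. move_arm: Moves the arm, as the interface text tells. Its arguments: {"type":"object","properties":{"steps":{"type":"array"}},"required":["steps"]}

```bash
ls; mkdir -p pics; python3 - <<'E'
from plant import manip
import cv2,numpy as np
s=manip.observe();print(s)
for n in("side","top"):
    p,d=manip.get_image(n);cv2.imwrite(f"pics/{n}0.png",p);np.save(f"pics/{n}0.npy",d);print(n,manip.camera_params(n))
E
```

```text
pics
{'clock': 0.0, 'joints': array([ 1.05431422,  0.60015414, -0.00256836,  1.60015003,  0.0018155 ,
        0.94291243, -0.0798281 ]), 'qd': array([ 0.00151266,  0.00060507,  0.00107239, -0.00012153, -0.00154063,
        0.00038868, -0.00106755]), 'joint_efforts': array([-4.60323481e-04, -7.76446867e+01,  1.56502750e+00, -2.58002365e+01,
        1.23149838e-02,  9.01484949e-03, -8.55994742e-08]), 'eef_pos': array([ 0.3084206, -0.6555236,  0.1959885]), 'tcp_rot': array([-0.68990061, -0.15480322,  0.69025066, -0.15371122]), 'wrist_force': array([-0.32125922, -1.08343395,  0.00232093]), 'ft_torque': array([-0.0247375 ,  0.01956186, -0.01815862]), 'gripper_width': 0.9959968593420346}
side {'fx': 439.3805874300504, 'fy': 439.3805874300504, 'cx': 320.8326396979546, 'cy': 242.9607144742696, 'k1': -0.1057585502150399, 'R': array([[-0.99478378, -0.10169164,  0.00800225],
       [-0.04997955,  0.41752181, -0.90729134],
       [ 0.08892283, -0.90295866, -0.42042643]]), 't': array([0.53563578, 0.21362345, 0.6778526 ])}
top {'fx': 599.7109395711105, 'fy': 599.7109395711105, 'cx': 306.75135285619416, 'cy': 228.9639293041373, 'k1': -0.15620287415206285, 'R': array([[ 1.57928383e-03, -9.99881901e-01, -1.52868923e-02],
       [-9.86237875e-01,  9.69942483e-04, -1.65329710e-01],
       [ 1.65325012e-01,  1.53376147e-02, -9.86119870e-01]]), 't': array([-0.18395796,  0.591374  ,  0.87717491])}
```

View pics/side0.png

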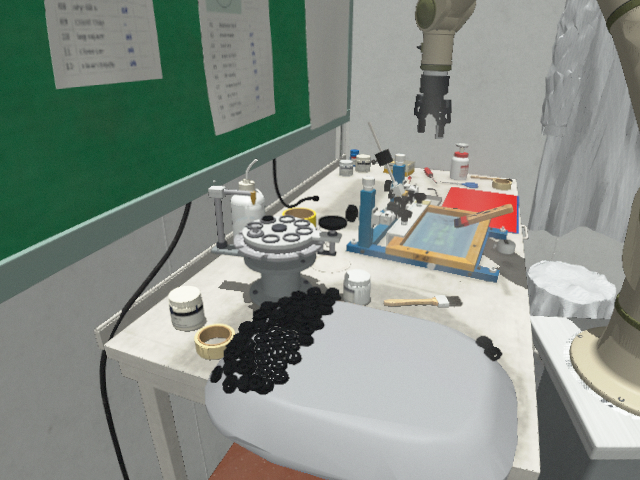

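View pics/top0.png

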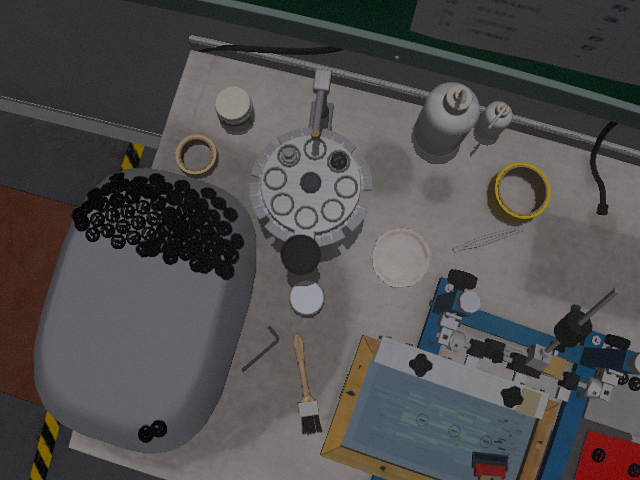

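```bash
cat > h.py <<'E'
import numpy as np,cv2
from plant import manip
def ray(n,u,v):
    c=manip.camera_params(n);K=np.array([[c["fx"],0,c["cx"]],[0,c["fy"],c["cy"]],[0,0,1]])
    p=cv2.undistortPoints(np.array([[[u,v]]],float),K,np.array([c["k1"],0,0,0]))[0,0]
    # cam: drawn = (1+k1 r^2)*ray
    R=np.array(c["R"]);t=np.array(c["t"]);return -R.T@t,R.T@np.array([p[0],p[1],1])
def plane(n,u,v,z):
    o,d=ray(n,u,v);return o+d*(z-o[2])/d[2]
def dep(n,u,v,D):
    o,d=ray(n,u,v);return o+d*D[int(round(v)),int(round(u))]
def proj(n,X):
    c=manip.camera_params(n);K=np.array([[c["fx"],0,c["cx"]],[0,c["fy"],c["cy"]],[0,0,1]])
    return cv2.projectPoints(np.array([X],float),cv2.Rodrigues(np.array(c["R"]))[0],np.array(c["t"]),K,np.array([c["k1"],0,0,0]))[0][0,0]
E
python3 - <<'E'
from h import *
np.set_printoptions(precision=4,suppress=True)
D=np.load("pics/top0.npy");S=np.load("pics/side0.npy")
for nm,u,v,z in [("axis",311,183,.142),("button",300.5,254,.165),("cap",339,160,.15),("plug",288,155,.16),("nest0",315.5,148,.147),("jar",307,298,.055)]:
    print(nm,plane("top",u,v,z),dep("top",u,v,D))
for nm,u,v in [("button",332,222),("axis",281,233)]: print(nm,dep("side",u,v,S))
for n in("side","top"):
    p=cv2.imread(f"pics/{n}0.png")
    x,y,w,h=(200,150,200,150) if n=="side" else (230,60,180,270)
    f=4 if n=="side" else 2.2
    cv2.imwrite(f"pics/{n}0c.png",cv2.resize(p[y:y+h,x:x+w],None,fx=f,fy=f,interpolation=cv2.INTER_CUBIC))
E
```

```text
axis [ 0.641  -0.1911  0.142 ] [ 0.6387 -0.1912  0.1511]
button [ 0.5379 -0.1773  0.165 ] [ 0.5375 -0.1774  0.1679]
cap [ 0.6721 -0.2303  0.15  ] [ 0.6722 -0.2303  0.1495]
plug [ 0.6766 -0.1594  0.16  ] [ 0.6761 -0.1594  0.1614]
nest0 [ 0.6906 -0.1975  0.147 ] [ 0.6916 -0.1975  0.1436]
jar [ 0.4849 -0.1844  0.055 ] [ 0.4849 -0.1844  0.0556]
button [ 0.537  -0.1762  0.1676]
axis [ 0.6326 -0.1709  0.1427]
```

View pics/side0c.png

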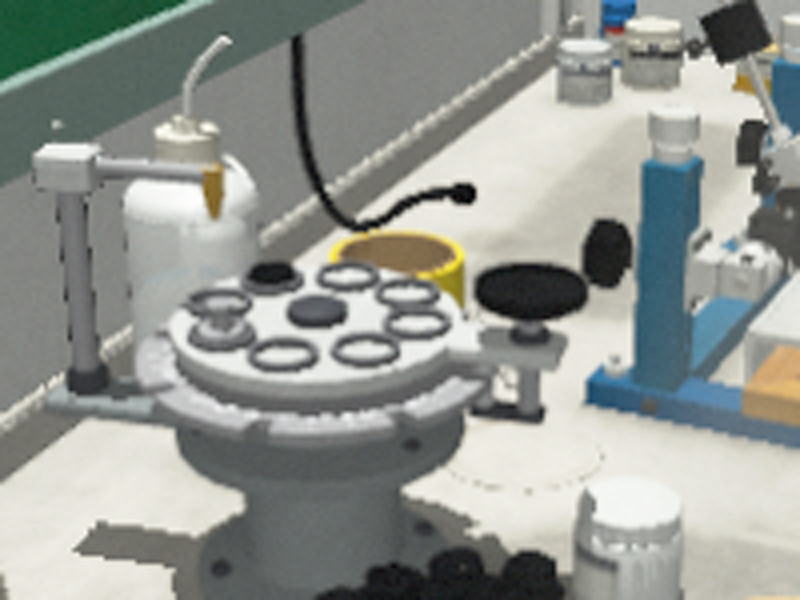

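View pics/top0c.png

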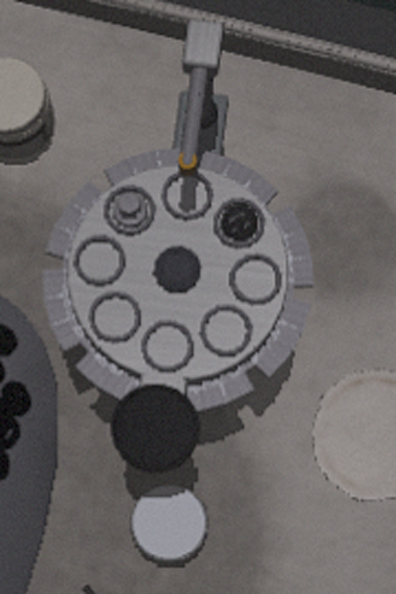

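```bash
python3 - <<'E'
from h import *
from scipy.spatial.transform import Rotation as Ro
np.set_printoptions(precision=3,suppress=True)
s=manip.observe();M=Ro.from_quat(s["tcp_rot"]).as_matrix();print(M, s["clock"])
T=np.array([.5375,-.1774,.25]);print("in tool cm",M.T@(T-s["eef_pos"])*100)
D=np.load("pics/top0.npy")
v,u=np.mgrid[0:480:2,0:640:2]
c=manip.camera_params("top")
P=[dep("top",a,b,D) for a,b in zip(u.ravel(),v.ravel()) if D[b,a]>0]
P=np.array(P)
for x0 in np.arange(.2,1,.1):
    print(round(x0,1),[round(float(P[(abs(P[:,0]-x0-.05)<.05)&(abs(P[:,1]-y0)<.05)][:,2].max(initial=-1)),2) for y0 in np.arange(.1,-.75,-.1)])
E
```

```text
[[-0.001  0.426 -0.905]
 [ 0.001 -0.905 -0.426]
 [-1.    -0.001  0.   ]] 0.1
in tool cm [ -5.348 -33.522 -41.084]Traceback (most recent call last):
  File "<stdin>", line 9, in <module>
  File "h.py", line 11, in dep
    o,d=ray(n,u,v);return o+d*D[int(round(v)),int(round(u))]
        ~~~^^^^^^^
  File "h.py", line 4, in ray
    c=manip.camera_params(n);K=np.array([[c["fx"],0,c["cx"]],[0,c["fy"],c["cy"]],[0,0,1]])
ValueError: time passes only in moves, steps and waits
```

```bash
python3 - <<'E'
from h import *
np.set_printoptions(precision=3,suppress=True)
for n in("top","side"):
    D=np.load(f"pics/{n}0.npy");c=manip.camera_params(n)
    v,u=np.mgrid[0:480:2,0:640:2];uv=np.stack([u.ravel(),v.ravel()],1).astype(float)
    K=np.array([[c["fx"],0,c["cx"]],[0,c["fy"],c["cy"]],[0,0,1]])
    p=cv2.undistortPoints(uv[:,None],K,np.array([c["k1"],0,0,0]))[:,0]
    d=D[::2,::2].ravel();X=np.c_[p*d[:,None],d][d>0];P=(X-c["t"])@np.array(c["R"])
    print(n)
    for x0 in np.arange(.2,.9,.1):
        print(round(x0,1),[round(float(P[(abs(P[:,0]-x0-.05)<.05)&(abs(P[:,1]-y0)<.05)][:,2].max(initial=-1)),2) for y0 in np.arange(.1,-.75,-.1)])
E
```

```text
top
0.2 [0.07, 0.08, 0.0, 0.09, 0.08, 0.09, 0.09, 0.03, 0.02]
0.3 [0.08, 0.08, 0.05, 0.08, 0.14, 0.14, 0.15, 0.19, 0.01]
0.4 [0.08, 0.07, 0.07, 0.06, 0.14, 0.2, 0.29, 0.18, 0.12]
0.5 [0.09, 0.1, 0.15, 0.17, 0.13, 0.12, 0.01, 0.0, 0.01]
0.6 [0.09, 0.09, 0.15, 0.22, 0.15, 0.01, 0.05, 0.05, 0.06]
0.7 [0.0, 0.07, 0.13, 0.22, 0.37, 0.42, 0.45, 0.39, 0.2]
0.8 [-0.0, 0.23, 0.25, 0.3, 0.36, 0.25, 0.1, -1.0, -1.0]
side
0.2 [0.07, 0.08, 0.0, 0.08, 0.08, 0.1, 0.09, 0.58, 0.52]
0.3 [0.07, 0.08, 0.0, 0.08, 0.14, 0.13, 0.15, 0.58, 0.59]
0.4 [0.07, 0.07, 0.07, 0.06, 0.13, 0.19, 0.29, 0.12, 0.11]
0.5 [0.09, 0.09, 0.15, 0.17, 0.0, 0.12, 0.01, 0.0, 0.0]
0.6 [0.09, 0.09, 0.15, 0.21, 0.15, -1.0, 0.05, 0.05, 0.59]
0.7 [0.0, 0.06, 0.13, 0.22, 0.54, 0.57, 0.57, 0.58, 0.59]
0.8 [0.0, 0.54, 0.55, 0.55, 0.56, 0.56, 0.16, -1.0, -1.0]
```

>>> {"op": "move_arm", "data": {
  "steps": [0,0,0,-4,0,0,0,0,0,0,-4,0,0,0,0,0,0,-4,0,0,0,0,0,0,-4,0,0,0,0,0,0,-3,-1,-1.2,0,0,0,0,0,-2.5,-3,0,0,0,0,0,-2.5,-3,0,0,0,0,0,-2.5,-3,0,0,0,0,0,-2.5,-3,0,0,0,0,0,-2.5,-3,0]
}}

```text
clock: 0.93
eef_pos: [0.3929, -0.4653, 0.389]
tcp_rot: [-0.689, -0.152, 0.694, -0.145]
wrist_force: [0.5, -0.1, 0.0]
gripper_width: -0.001
```

```bash
cat > st.py <<'E'
from h import *
import sys
from scipy.spatial.transform import Rotation as Ro
np.set_printoptions(precision=4,suppress=True)
s=manip.observe();M=Ro.from_quat(s["tcp_rot"]).as_matrix();print(M,s["clock"],s["eef_pos"],s["wrist_force"],s["gripper_width"],s["joints"])
T=np.array([float(a) for a in sys.argv[1:4]]);print("in tool cm",M.T@(T-s["eef_pos"])*100)
E
python3 st.py .5375 -.1774 .3
```

```text
[[-0.0093  0.4113 -0.9115]
 [ 0.008  -0.9114 -0.4114]
 [-0.9999 -0.0111  0.0051]] 0.9333 [ 0.3929 -0.4653  0.389 ] [ 0.4945 -0.0905  0.0259] -0.001461454059410512 [ 0.8034  0.3068 -0.0381  1.6102  0.0129  1.2371 -0.3841]
in tool cm [  8.9978 -20.1914 -25.0649]
```

>>> {"op": "move_arm", "data": {
  "steps": [0,0,0,0,-2.5,-3.1,0,0,0,0,0,-2.5,-3.1,0,0,0,0,0,-2.5,-3.1,0,0,0,0,0,-2.5,-3.1,0,0,0,0,0,-2.5,-3.1,0,0,0,0,0,-2.5,-3.1,0,0,0,0,1,-2.5,-3.1,0,0,0,0,2,-2,-2.5,0,0,0,0,2,-1,-1,0,0,0,0,1,0,0,0]
}}

```text
clock: 1.77
eef_pos: [0.5443, -0.1496, 0.3301]
tcp_rot: [-0.69, -0.156, 0.691, -0.148]
wrist_force: [-0.2, -1.0, -0.7]
gripper_width: 0.002
```

```bash
python3 st.py .5375 -.1774 .185
```

```text
[[-0.0046  0.421  -0.9071]
 [ 0.0106 -0.907  -0.421 ]
 [-0.9999 -0.0115 -0.0003]] 1.7667 [ 0.5443 -0.1496  0.3301] [-0.1619 -1.0081 -0.6969] 0.0020471767385101575 [ 0.3303  0.2862 -0.2054  1.79    0.0542  1.0777 -1.0291]
in tool cm [14.4816  2.406   1.7878]
```

>>> {"op": "move_arm", "data": {
  "steps": [0,0,0,2,1.2,0.9,0,0,0,0,3,1.2,0.9,0,0,0,0,3,0,0,0,0,0,0,2.5,0,0,0,0,0,0,1.5,0,0,0,0,0,0,1,0,0,0,0,0,0,0,0,0,0,0,0,0,0,0,0,0,0,0,0,0,0,0,0,0,0,0,0,0,0,0]
}}

```text
clock: 2.6
eef_pos: [0.5335, -0.1833, 0.1921]
tcp_rot: [-0.688, -0.156, 0.693, -0.148]
wrist_force: [-0.2, 0.2, 0.1]
gripper_width: 0.001
```

```bash
python3 st.py .5375 -.1774 .185; python3 - <<'E'
from h import *
o=[]
for n,(x,y,w,h),f in(("side",(230,120,150,130),4),("top",(230,90,180,240),2.4)):
    p,d=manip.get_image(n);cv2.imwrite(f"pics/{n}1.png",cv2.resize(p[y:y+h,x:x+w],None,fx=f,fy=f,interpolation=cv2.INTER_CUBIC))
E
```

```text
[[-0.0102  0.4198 -0.9076]
 [ 0.0091 -0.9075 -0.4199]
 [-0.9999 -0.0126  0.0054]] 2.6 [ 0.5335 -0.1833  0.1921] [-0.1823  0.1924  0.1285] 0.0009208626880971351 [ 0.3655  0.4236 -0.1816  1.9595  0.096   0.7789 -1.0071]
in tool cm [ 0.7142 -0.363  -0.6157]
```

View pics/side1.png

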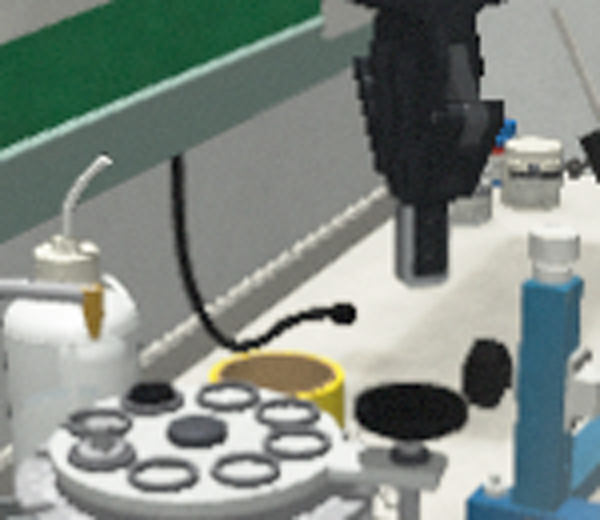

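View pics/top1.png

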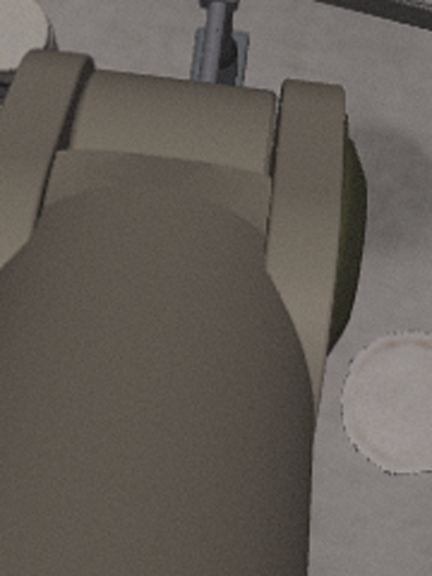

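```bash
python3 - <<'E'
from h import *
s=manip.observe()
for X in (s["eef_pos"],[.5375,-.1774,.167]):
    for n in("side",): print((proj(n,X)-[230,120])*4)
p,D=manip.get_image("side")
print(s["eef_pos"],s["clock"])
for u,v in((422,270),(430,270),(436,255),(410,408)):
    print(dep("side",u/4+230,v/4+120,D))
cv2.imwrite("pics/side2.png",cv2.resize(p[120:250,230:380],None,fx=4,fy=4))
E
```

```text
[417.26426325 352.9319422 ]
[407.09453198 408.20394318]
[ 0.53372012 -0.18324174  0.19233435] 2.7
[ 0.53178093 -0.17386326  0.23530729]
[ 0.52821631 -0.17404581  0.23539697]
[ 0.52568352 -0.17365594  0.24259021]
[ 0.53596087 -0.17469627  0.16827009]
```

View pics/side2.png

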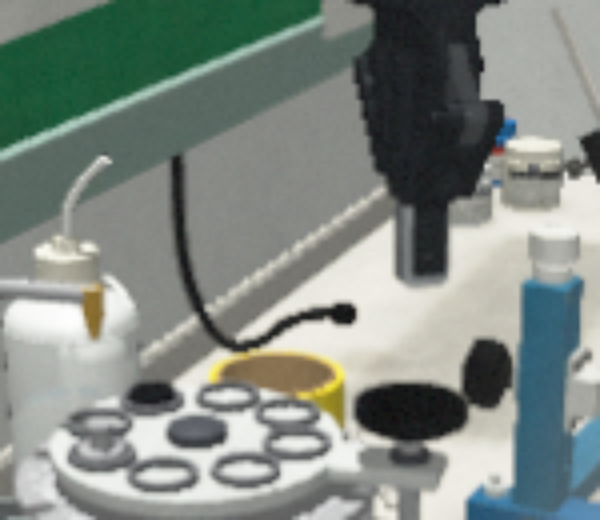

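```bash
python3 - <<'E'
from h import *
print(proj("side",[.3084,-.6555,.196]),proj("top",[.3084,-.6555,.196]))
p=cv2.imread("pics/side0.png");D=np.load("pics/side0.npy")
for u,v in((443,118),(443,125),(443,133),(422,128)):print(dep("side",u,v,D))
cv2.imwrite("pics/side0g.png",cv2.resize(p[60:160,380:500],None,fx=5,fy=5))
E
```

```text
[427.11002725 152.34091988] [661.93449223 421.47619813]
[ 0.28571288 -0.59015668  0.30195365]
[ 0.28066923 -0.60851607  0.28111154]
[ 0.27778975 -0.61208946  0.25951996]
[ 0.32356682 -0.69746509  0.25578123]
```

View pics/side0g.png

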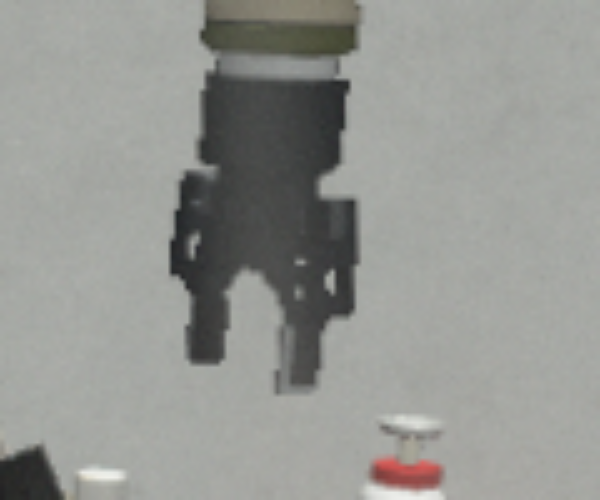

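>>> {"op": "move_arm", "data": {
  "steps": [0,0,0,0.5,-0.3,-0.6,0,0,0,0,1,0,0,0,0,0,0,1,0,0,0,0,0,0,1,0,0,0,0,0,0,0.5,0,0,0,0,0,0,0.3,0,0,0,0,0,0,0,0,0,0,0,0,0,0,0,0,0,0,0,0,0,0,0,0,0,0,0,0,0,0,0]
}}

```text
clock: 3.58
eef_pos: [0.5382, -0.1761, 0.1447]
tcp_rot: [-0.688, -0.156, 0.693, -0.149]
wrist_force: [0.5, 0.2, -0.5]
gripper_width: 0.002
```

```bash
python3 st.py .5375 -.1774 .130; python3 - <<'E'
from h import *
p,D=manip.get_image("side")
cv2.imwrite("pics/side3.png",cv2.resize(p[120:250,230:380],None,fx=4,fy=4))
E
```

```text
[[-0.0094  0.4213 -0.9069]
 [ 0.0092 -0.9068 -0.4214]
 [-0.9999 -0.0123  0.0046]] 3.5833 [ 0.5382 -0.1761  0.1447] [ 0.5422  0.2383 -0.4791] 0.002392314548390061 [ 0.3423  0.4858 -0.1724  2.0005  0.1166  0.6757 -1.0384]
in tool cm [1.4665 0.1047 0.1081]
```

View pics/side3.png

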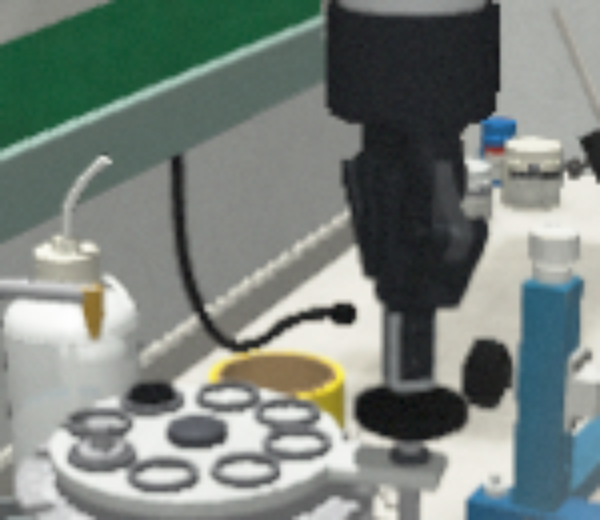

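>>> {"op": "move_arm", "data": {
  "steps": [0,0,0,0.5,0,0,0,0,0,0,0.4,0.1,0.1,0,0,0,0,0.3,0,0,0,0,0,0,0.2,0,0,0,0,0,0,0.2,0,0,0,0,0,0,0.2,0,0,0,0,0,0,0,0,0,0,0,0,0,0,0,0,0,0,0,0,0,0,0,0,0,0,0,0,0,0,0]
}}

```text
clock: 4.47
eef_pos: [0.5385, -0.178, 0.127]
tcp_rot: [-0.689, -0.156, 0.692, -0.149]
wrist_force: [-2.3, 0.1, 4.7]
gripper_width: -0.002
```

```bash
python3 st.py .5375 -.1774 .117; python3 - <<'E'
from h import *
p,D=manip.get_image("side")
cv2.imwrite("pics/side4.png",cv2.resize(p[150:270,250:370],None,fx=5,fy=5))
E
```

```text
[[-0.0061  0.4208 -0.9071]
 [ 0.008  -0.9071 -0.4209]
 [-0.9999 -0.0099  0.0021]] 4.4667 [ 0.5385 -0.178   0.127 ] [-2.2621  0.1015  4.746 ] -0.0018008477164217472 [ 0.3402  0.5092 -0.1665  2.0162  0.1256  0.6333 -1.0439]
in tool cm [ 1.0019 -0.0839  0.0608]
```

View pics/side4.png

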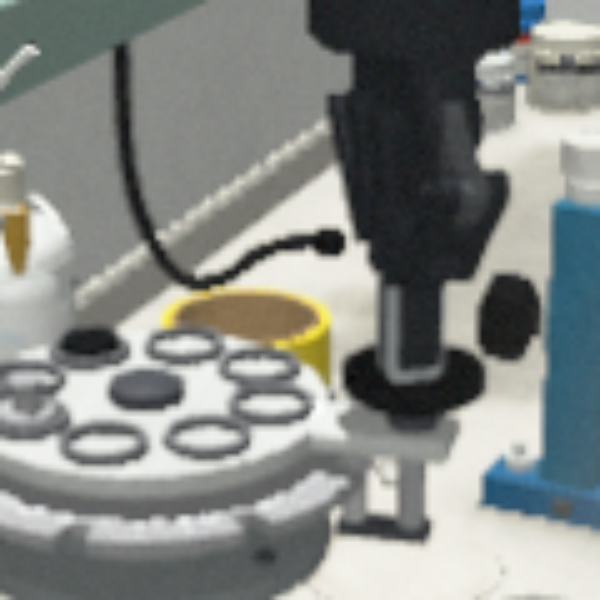

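>>> {"op": "move_arm", "data": {
  "steps": [0,0,0,0.25,0,0,0,0,0,0,0.25,0,0,0,0,0,0,0.25,0,0,0,0,0,0,0.2,0,0,0,0,0,0,0.1,0,0,0,0,0,0,0,0,0,0,0,0,0,0,0,0,0,0,0,0,0,0,0,0,0,0,0,0,0,0,0,0,0,0,0,0,0,0]
}}

```text
clock: 5.35
eef_pos: [0.5385, -0.1781, 0.1185]
tcp_rot: [-0.69, -0.155, 0.691, -0.15]
wrist_force: [-1.5, 1.1, 6.0]
gripper_width: -0.001
```

```bash
python3 st.py .5375 -.1774 .117; python3 - <<'E'
from h import *
p,D=manip.get_image("side")
cv2.imwrite("pics/side5.png",cv2.resize(p[150:270,250:370],None,fx=5,fy=5))
E
```

```text
[[-0.0043  0.4206 -0.9072]
 [ 0.0069 -0.9072 -0.4206]
 [-1.     -0.0081  0.001 ]] 5.35 [ 0.5385 -0.1781  0.1185] [-1.4931  1.0531  6.0351] -0.0005753957316697167 [ 0.337   0.5203 -0.1629  2.0246  0.1304  0.612  -1.0487]
in tool cm [ 0.1521 -0.1026  0.0614]
```

View pics/side5.png

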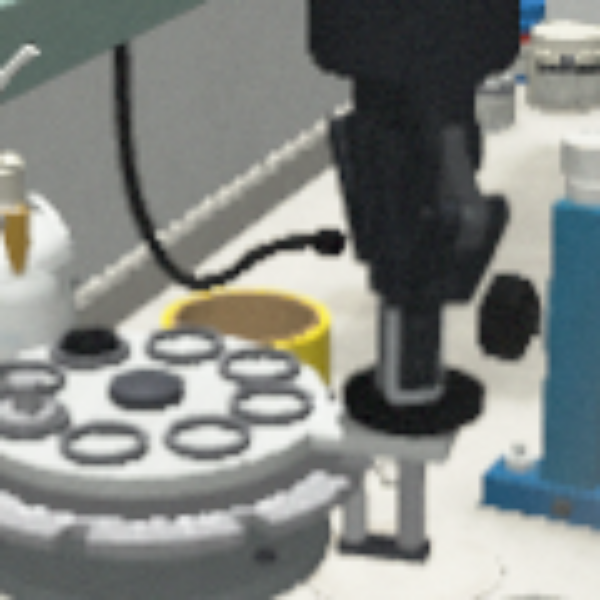

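>>> {"op": "move_arm", "data": {
  "steps": [0,0,0,0.15,0,0,0,0,0,0,0.15,0,0,0,0,0,0,0.1,0,0,0,0,0,0,0,0,0,0,0,0,0,0,0,0,0,0,0,0,0,0,0,0,0,0,0,0,0,0,0,0,0,0,0,0,0,0,0,0,0,0,0,0,0,0,0,0,0,0,0,0]
}}

```text
clock: 6.23
eef_pos: [0.5386, -0.1785, 0.1198]
tcp_rot: [-0.69, -0.154, 0.691, -0.151]
wrist_force: [-1.8, 1.2, 5.1]
gripper_width: -0.001
```

```bash
python3 st.py .5375 -.1774 .117
```

```text
[[-0.0011  0.4205 -0.9073]
 [ 0.0045 -0.9073 -0.4205]
 [-1.     -0.0045 -0.0008]] 6.2333 [ 0.5386 -0.1785  0.1198] [-1.8295  1.1584  5.0804] -0.0005034897811887798 [ 0.3358  0.5173 -0.1615  2.0262  0.132   0.6098 -1.0503]
in tool cm [ 0.2793 -0.1428  0.0538]
```

>>> {"op": "move_arm", "data": {
  "steps": [0,0,0,0.25,0,0,0,0,0,0,0.2,0,0,0,0,0,0,0.2,0,0,0,0,0,0,0.15,0,0,0,0,0,0,0.15,0,0,0,0,0,0,0.15,0,0,0,0,0,0,0.15,0,0,0,0,0,0,0.15,0,0,0,0,0,0,0.15,0,0,0,0,0,0,0.15,0,0,0]
}}

```text
clock: 7.07
eef_pos: [0.5387, -0.1796, 0.1173]
tcp_rot: [0.692, 0.151, -0.689, 0.153]
wrist_force: [-6.3, 2.0, 21.8]
gripper_width: -0.001
```

```bash
python3 st.py .5375 -.1774 .117;python3 - <<'E'
from h import *
a=.6554
for k in range(0,11):
    th=np.pi-.13+.785*k/10; print(k,np.array([.6416,-.191])+.105*np.array([np.cos(th),np.sin(th)]))
E
```

```text
[[ 0.0058  0.4198 -0.9076]
 [-0.0017 -0.9076 -0.4198]
 [-1.      0.0039 -0.0046]] 7.0667 [ 0.5387 -0.1796  0.1173] [-6.3421  2.0081 21.7988] -0.0009418725312525805 [ 0.3309  0.518  -0.1556  2.0342  0.1387  0.593  -1.057 ]
in tool cm [ 0.027  -0.2512  0.0133]
0 [ 0.537486   -0.17738842]
1 [ 0.53673921 -0.18559489]
2 [ 0.53663827 -0.19383466]
3 [ 0.5371838  -0.20205696]
4 [ 0.53837243 -0.21021117]
5 [ 0.54019685 -0.21824705]
6 [ 0.54264583 -0.22611512]
7 [ 0.54570427 -0.23376691]
8 [ 0.54935334 -0.24115529]
9 [ 0.55357056 -0.24823476]
10 [ 0.55832997 -0.25496172]
```

>>> {"op": "move_arm", "data": {
  "steps": [0,0,0,0.15,0.43,0.26,0,0,0,0,0.15,0.44,0.24,0,0,0,0,0.15,0.45,0.21,0,0,0,0,0.15,0.46,0.19,0,0,0,0,0.15,0.47,0.17,0,0,0,0,0.15,0.48,0.15,0,0,0,0,0.15,0.48,0.12,0,0,0,0,0.15,0.49,0.1,0,0,0,0,0.15,0.49,0.08,0,0,0,0,0.15,0.5,0.06,0]
}}

```text
clock: 7.9
eef_pos: [0.5521, -0.2329, 0.1175]
tcp_rot: [0.699, 0.147, -0.682, 0.159]
wrist_force: [-1.7, 0.6, 14.8]
gripper_width: 0.001
```

```bash
python3 st.py .5583 -.2550 .117; python3 - <<'E'
from h import *
p,D=manip.get_image("side")
cv2.imwrite("pics/side6.png",cv2.resize(p[150:270,230:370],None,fx=5,fy=5))
E
```

```text
[[ 0.027   0.4216 -0.9064]
 [-0.0109 -0.9065 -0.422 ]
 [-0.9996  0.0212 -0.0198]] 7.9 [ 0.5521 -0.2329  0.1175] [-1.6902  0.6407 14.8292] 0.0006693455008854514 [ 0.4112  0.5406 -0.1566  1.9826  0.1481  0.6    -0.9788]
in tool cm [0.086  2.2617 0.3706]
```

View pics/side6.png

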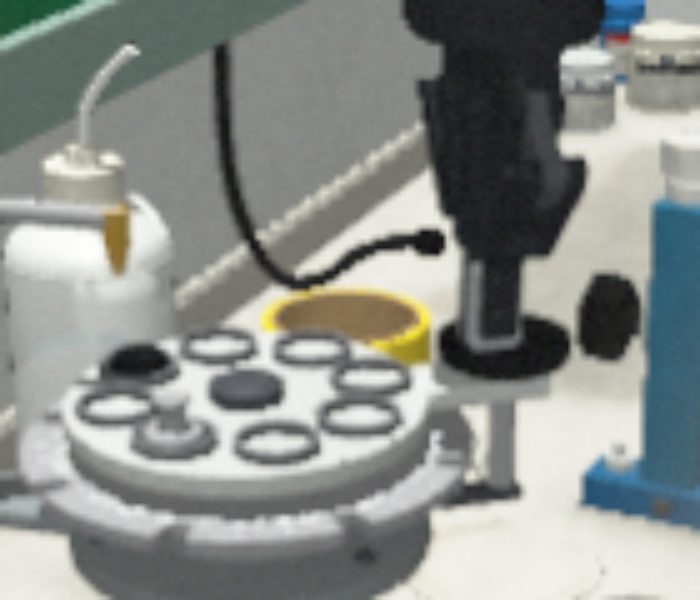

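>>> {"op": "move_arm", "data": {
  "steps": [0,-0.004,0,0.15,0.4,0.02,0,0,-0.004,0,0.15,0.4,0.0,0,0,-0.004,0,0.15,0.3,0,0,0,-0.004,0,0.15,0.3,-0.02,0,0,-0.004,0,0.15,0.2,-0.02,0,0,-0.004,0,0.15,0,0,0,0,-0.004,0,0.15,0,0,0,0,-0.004,0,0.15,0,0,0,0,-0.004,0,0.15,0,0,0,0,0,0,0.15,0,0,0]
}}

```text
clock: 8.78
eef_pos: [0.5713, -0.26, 0.1176]
tcp_rot: [0.695, 0.134, -0.687, 0.167]
wrist_force: [-1.7, -0.3, 15.9]
gripper_width: 0.001
```

```bash
python3 st.py .5583 -.2550 .117; python3 - <<'E'
from h import *
p,D=manip.get_image("side");np.save("pics/s7.npy",D);cv2.imwrite("pics/side7full.png",p)
cv2.imwrite("pics/side7.png",cv2.resize(p[150:270,230:370],None,fx=5,fy=5))
p,D=manip.get_image("top");cv2.imwrite("pics/top7.png",p)
a=np.array([.6416,-.191])
for nm,z,al in(("cap",.151,0),):
    for rot in(.6,.7,.785,.85):
        th=-.13-.785+rot;print(rot,(proj("side",[*(a+.05*np.array([np.cos(th),np.sin(th)])),.151])-[230,150])*5)
        th=np.pi-.13+rot;print("  button",rot,(proj("side",[*(a+.105*np.array([np.cos(th),np.sin(th)])),.152])-[230,150])*5)
        th=-.13+.785+rot;print("  plughead",rot,(proj("side",[*(a+.05*np.array([np.cos(th),np.sin(th)])),.161])-[230,150])*5)
E
```

```text
[[ 0.0211  0.4157 -0.9092]
 [-0.0437 -0.9082 -0.4163]
 [-0.9988  0.0486 -0.001 ]] 8.7833 [ 0.5713 -0.26    0.1176] [-1.6889 -0.3467 15.9106] 0.001319094796586782 [ 0.4015  0.5646 -0.1255  1.9261  0.1753  0.6286 -0.9856]
in tool cm [ 0.0104 -0.9974  0.9688]
0.6 [129.58205682 352.88034314]
  button 0.6 [494.13852467 336.5698387 ]
  plughead 0.6 [173.41087055 395.57804115]
0.7 [123.4217469  357.31150591]
  button 0.7 [483.19216503 327.76777137]
  plughead 0.7 [185.63972765 397.59992888]
0.785 [119.04605641 361.23826665]
  button 0.785 [472.24983275 320.73453196]
  plughead 0.785 [196.52993777 398.92400469]
0.85 [116.26055572 364.32379259]
  button 0.85 [462.93330478 315.65628432]
  plughead 0.85 [205.10603717 399.68328657]
```

View pics/side7.png

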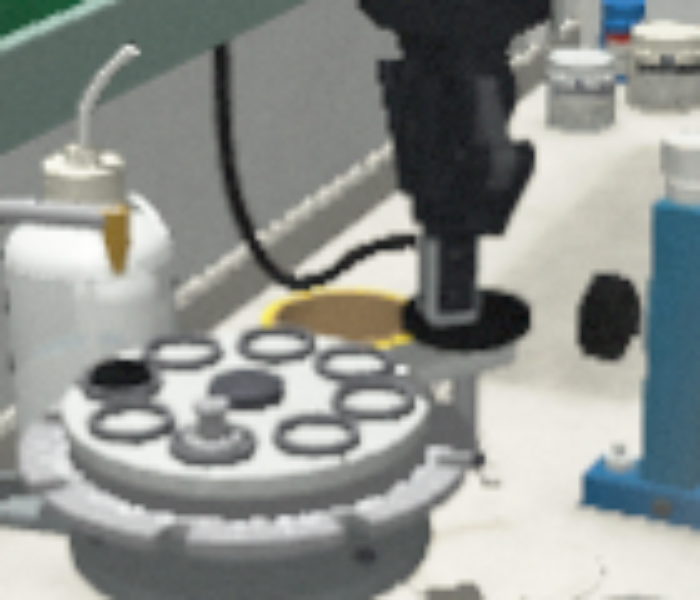

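View pics/top7.png

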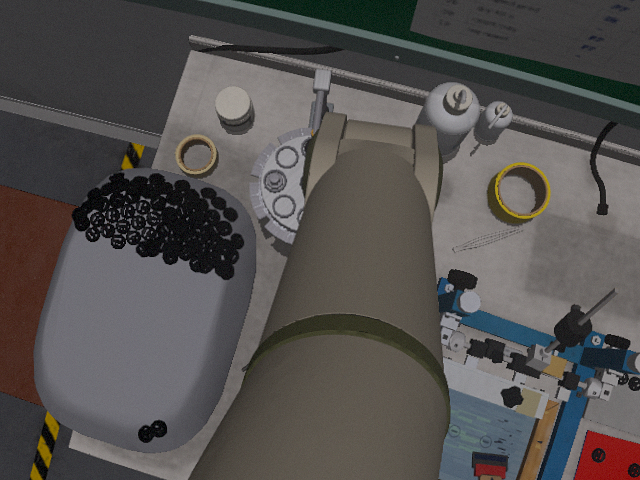

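```bash
python3 - <<'E'
from h import *
p=cv2.imread("pics/top7.png");q=cv2.imread("pics/top0.png")
a=np.hstack([cv2.resize(x[120:220,245:325],None,fx=5,fy=5,interpolation=cv2.INTER_CUBIC) for x in(p,q)])
cv2.imwrite("pics/top7c.png",a)
p=cv2.imread("pics/side7full.png");q=cv2.imread("pics/side0.png")
a=np.hstack([cv2.resize(x[200:260,235:345],None,fx=3.6,fy=7,interpolation=cv2.INTER_CUBIC) for x in(p,q)])
cv2.imwrite("pics/side7c.png",a)
E
```

```text
(no output)
```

View pics/top7c.png

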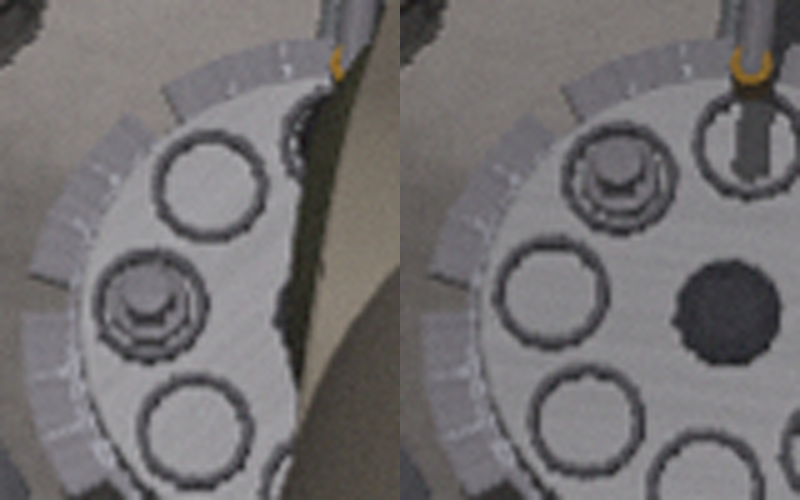

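View pics/side7c.png

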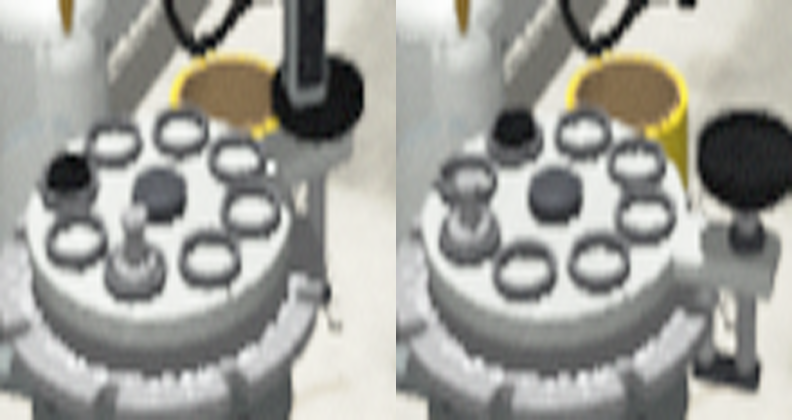

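>>> {"op": "move_arm", "data": {
  "steps": [0,0,0,0.15,-0.1,0.04,0,0,0,0,0.15,-0.1,0.04,0,0,0,0,0.15,-0.1,0.04,0,0,0,0,0.15,-0.1,0.04,0,0,0,0,0.15,0,0,0,0,0,0,0.15,0,0,0,0,0,0,0.15,0,0,0,0,0,0,0.15,0,0,0,0,0,0,0.15,0,0,0,0,0,0,0.15,0,0,0]
}}

```text
clock: 9.72
eef_pos: [0.5809, -0.2683, 0.1178]
tcp_rot: [0.704, 0.124, -0.677, 0.174]
wrist_force: [-2.2, 0.2, 13.6]
gripper_width: -0.004
```

```bash
cat > cmp.py <<'E'
from h import *
import sys
k=sys.argv[1]
p,_=manip.get_image("top");q=cv2.imread("pics/top0.png");cv2.imwrite(f"pics/top{k}.png",p)
cv2.imwrite(f"pics/top{k}c.png",np.hstack([cv2.resize(x[120:220,245:325],None,fx=5,fy=5,interpolation=cv2.INTER_CUBIC) for x in(p,q)]))
p,_=manip.get_image("side");q=cv2.imread("pics/side0.png");cv2.imwrite(f"pics/side{k}.png",p)
cv2.imwrite(f"pics/side{k}c.png",np.hstack([cv2.resize(x[190:260,235:345],None,fx=3.6,fy=7,interpolation=cv2.INTER_CUBIC) for x in(p,q)]))
E
python3 st.py .5583 -.2550 .117; python3 cmp.py 8
```

```text
[[ 0.0519  0.4109 -0.9102]
 [-0.0614 -0.9084 -0.4136]
 [-0.9968  0.0774 -0.0219]] 9.7167 [ 0.5809 -0.2683  0.1178] [-2.1849  0.2325 13.5741] -0.0043197828817937555 [ 0.3975  0.5643 -0.1142  1.9284  0.1874  0.5918 -0.9948]
in tool cm [-0.117  -2.141   1.5128]
```

View pics/top8c.png

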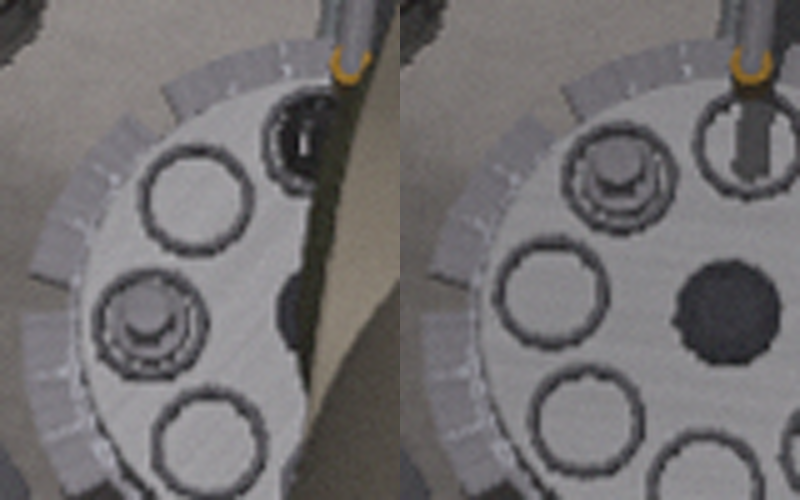

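View pics/side8c.png

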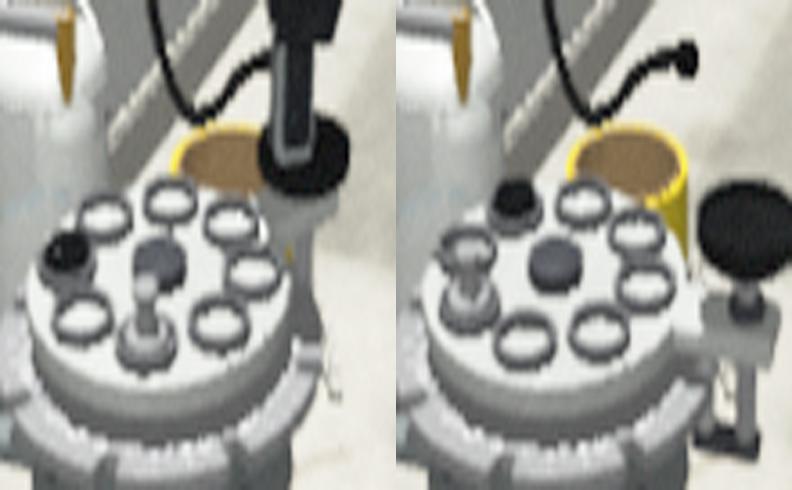

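>>> {"op": "move_arm", "data": {
  "steps": [0,0,0,-0.5,0,0,0,0,0,0,-1,0,0,0,0,0,0,-1,0,0,0,0,0,0,-1,0,0,0,0,-0.011,-0.038,-0.5,0,0,0,0,-0.011,-0.038,0,0,0,0,0,0,0,0,0,0,0,0,0,0,0,0,0,0,0,0,0,0,0,0,0,0,0,0,0,0,0,0]
}}

```text
clock: 10.65
eef_pos: [0.5788, -0.2647, 0.1633]
tcp_rot: [0.692, 0.149, -0.69, 0.15]
wrist_force: [0.1, -0.1, 0.1]
gripper_width: -0.001
```

```bash
python3 st.py .5583 -.2550 .117; python3 cmp.py 9
```

```text
[[ 0.0022  0.414  -0.9103]
 [-0.0009 -0.9103 -0.414 ]
 [-1.      0.0017 -0.0016]] 10.65 [ 0.5788 -0.2647  0.1633] [ 0.0984 -0.0508  0.0822] -0.0005798752111226092 [ 0.4503  0.5326 -0.1644  1.8383  0.119   0.7778 -0.9204]
in tool cm [ 4.6215 -1.7365  1.4694]
```

View pics/top9c.png

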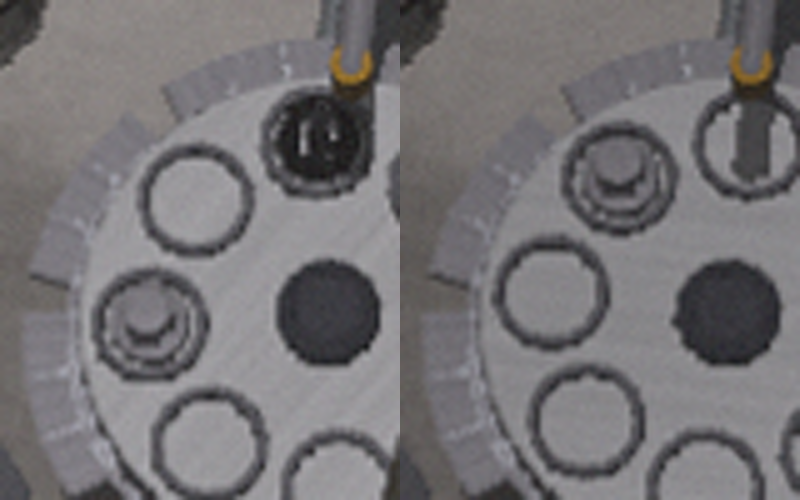

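View pics/side9.png

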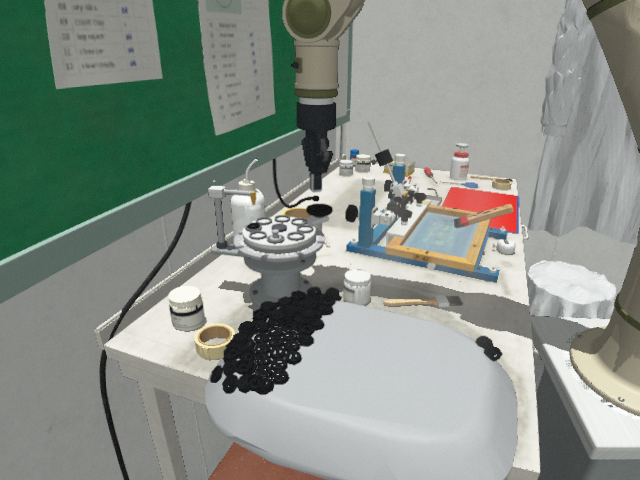

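>>> {"op": "move_arm", "data": {
  "steps": [0,0,0,0,-0.5,1.1,0,0,0,0,1,0,0,0,0,0,0,1,0,0,0,0,0,0,0.8,0,0,0,0,0,0,0.4,0,0,0,0,0,0,0.2,0,0,0,0,0,0,0,0,0,0,0,0,0,0,0,0,0,0,0,0,0,0,0,0,0,0,0,0,0,0,0]
}}

```text
clock: 11.58
eef_pos: [0.5677, -0.2626, 0.1235]
tcp_rot: [0.691, 0.151, -0.691, 0.151]
wrist_force: [-0.7, 0.4, -0.8]
gripper_width: 0.001
```

```bash
python3 st.py .5663 -.2643 .120
```

```text
[[ 0.0006  0.4168 -0.909 ]
 [-0.0001 -0.909  -0.4168]
 [-1.      0.0004 -0.0005]] 11.5833 [ 0.5677 -0.2626  0.1235] [-0.7044  0.3596 -0.8442] 0.0014839062483006087 [ 0.4486  0.5693 -0.1578  1.8945  0.1338  0.6872 -0.9292]
in tool cm [0.3482 0.0957 0.2035]
```

>>> {"op": "move_arm", "data": {
  "steps": [0,0,0,0.2,0,0,0,0,0,0,0.1,0,0,0,0,0,0,0.06,-0.2,0.08,0,0,0,0,0.06,-0.2,0.08,0,0,0,0,0.06,-0.2,0.07,0,0,0,0,0.06,-0.2,0.07,0,0,0,0,0.06,-0.2,0.06,0,0,0,0,0.03,0,0,0,0,0,0,0.03,0,0,0,0,0,0,0.03,0,0,0]
}}

```text
clock: 12.42
eef_pos: [0.5643, -0.258, 0.1219]
tcp_rot: [0.695, 0.147, -0.687, 0.153]
wrist_force: [-0.1, 0.1, 6.2]
gripper_width: -0.003
```

```bash
python3 st.py .5583 -.2550 .120;python3 cmp.py 10
```

```text
[[ 0.012   0.4151 -0.9097]
 [-0.0061 -0.9097 -0.4152]
 [-0.9999  0.0105 -0.0084]] 12.4167 [ 0.5643 -0.258   0.1219] [-0.0667  0.1467  6.2292] -0.002903159591219423 [ 0.441   0.5613 -0.1546  1.9181  0.1378  0.6589 -0.941 ]
in tool cm [ 0.1816 -0.5232  0.4255]
```

View pics/top10c.png

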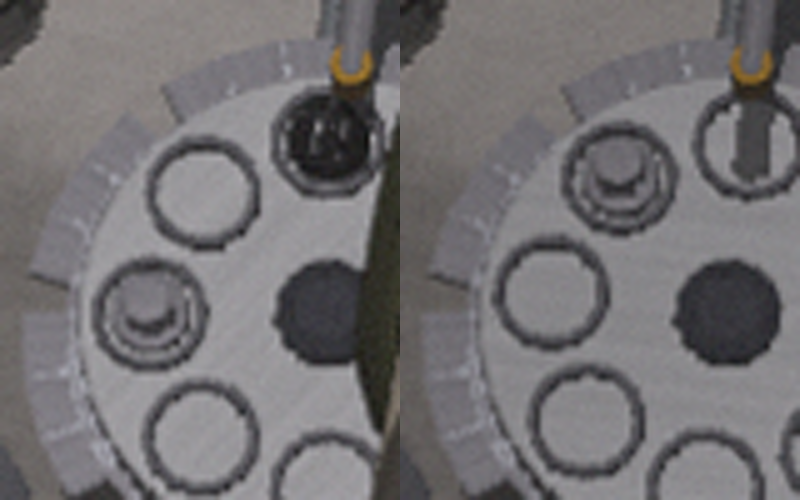

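View pics/side10c.png

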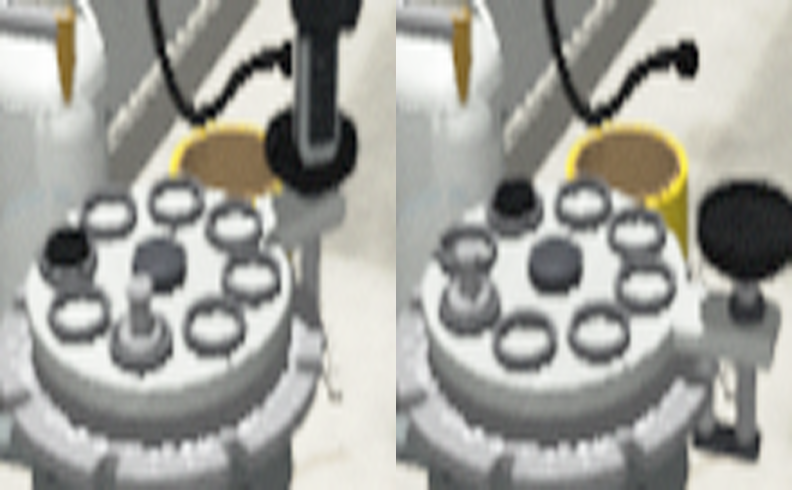

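>>> {"op": "move_arm", "data": {
  "steps": [0,0,0,0.06,-0.21,0.06,0,0,0,0,0.06,-0.21,0.06,0,0,0,0,0.06,-0.21,0.06,0,0,0,0,0.06,-0.21,0.06,0,0,0,0,0.06,-0.21,0.05,0,0,0,0,0.06,-0.21,0.05,0,0,0,0,0.06,-0.15,0.05,0,0,0,0,0.03,0,0,0,0,0,0,0.03,0,0,0,0,0,0,0.03,0,0,0]
}}

```text
clock: 13.35
eef_pos: [0.5578, -0.2487, 0.1185]
tcp_rot: [0.696, 0.145, -0.686, 0.154]
wrist_force: [-0.3, -0.6, 6.2]
gripper_width: -0.004
```

```bash
python3 st.py .5583 -.2550 .120;python3 cmp.py 11
```

```text
[[ 0.0177  0.4137 -0.9102]
 [-0.0089 -0.9103 -0.4139]
 [-0.9998  0.0154 -0.0124]] 13.35 [ 0.5578 -0.2487  0.1185] [-0.2677 -0.5664  6.1962] -0.004069958315646361 [ 0.4284  0.5535 -0.1517  1.9484  0.1409  0.63   -0.9575]
in tool cm [-0.1408  0.6002  0.2116]
```

View pics/top11c.png

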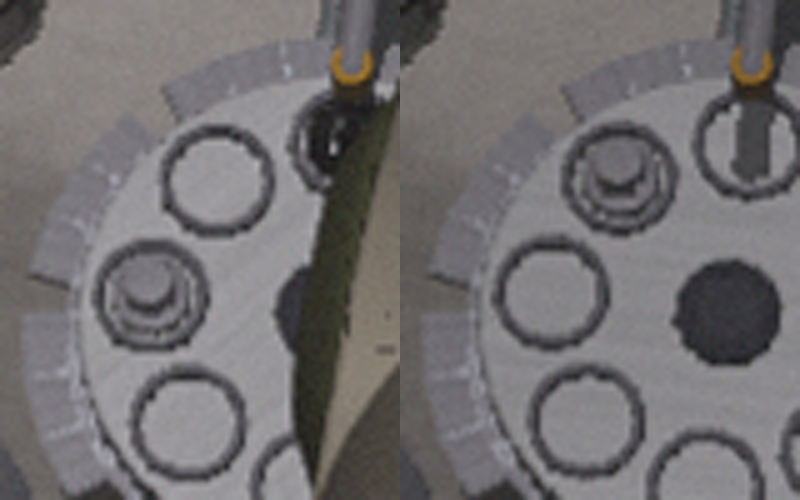

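View pics/side11c.png

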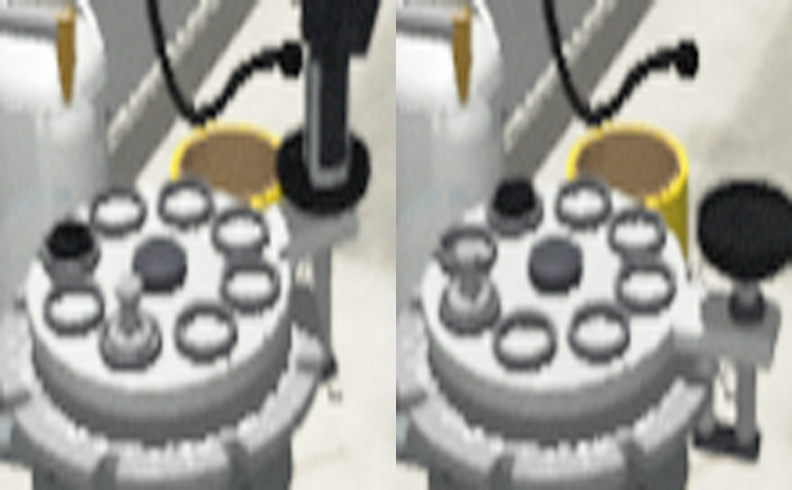

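>>> {"op": "move_arm", "data": {
  "steps": [0,0,0,-0.2,0,0,0,0,0,0,-0.3,0,0,0,0,0,0,-0.4,0,0,0,0,0,0,-0.5,0,0,0,0,0,0,-0.8,0,0,0,0,0,0,-1.5,0,0,0,0,0,0,-2,0,0,0,0,0,0,-2,0,0,0,0,0,0,-2,0,0,0,0,0,0,-1,0,0,0]
}}

```text
clock: 14.28
eef_pos: [0.5534, -0.2461, 0.2274]
tcp_rot: [0.694, 0.148, -0.688, 0.152]
wrist_force: [1.4, -0.0, 0.4]
gripper_width: 0.003
```

```bash
python3 st.py .5583 -.2550 .120;python3 cmp.py 12
```

```text
[[ 0.0088  0.4148 -0.9099]
 [-0.0045 -0.9099 -0.4148]
 [-1.      0.0077 -0.0062]] 14.2833 [ 0.5534 -0.2461  0.2274] [ 1.3898 -0.0355  0.3893] 0.002660134004576773 [ 0.4488  0.4236 -0.1765  1.8495  0.0972  0.8669 -0.9177]
in tool cm [10.7486  0.9273 -0.0157]
```

View pics/top12c.png

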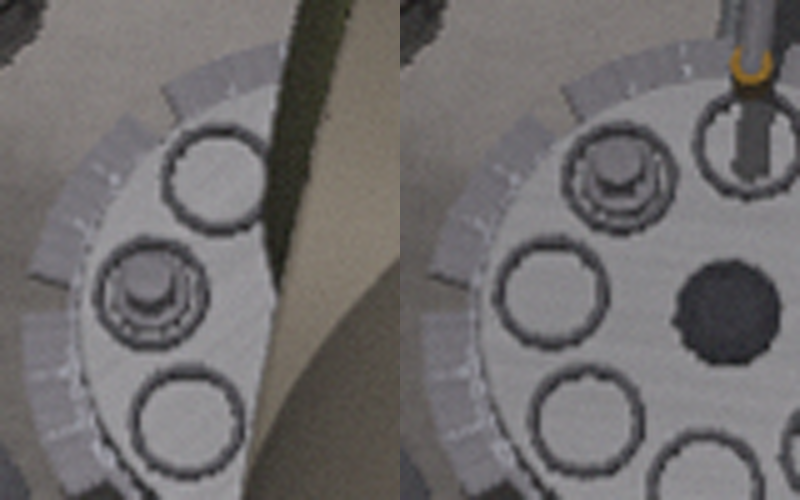

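View pics/side12c.png

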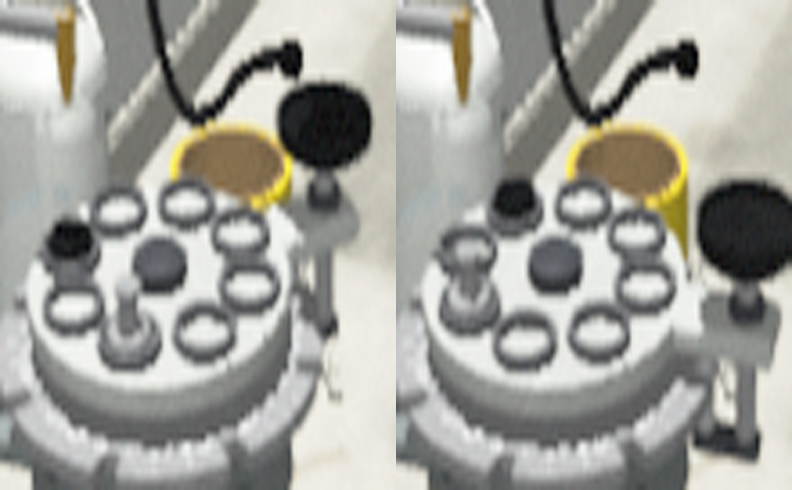

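>>> {"op": "move_arm", "data": {
  "steps": [0,0,0,-2,0,0,0,0,0,0,-3,0,0,0,0,0,0,-2,2.7,1.2,0,0,0,0,0,2.7,1.2,0,0,0,0,0,2.7,1.2,0,0,0,0,0,1.8,0.8,0,0,0,0,0,0,0,0,0,0,0,0,0,0,0,0,0,0,0,0,0,0,0,0,0,0,0,0,0]
}}

```text
clock: 15.22
eef_pos: [0.5505, -0.3546, 0.2876]
tcp_rot: [-0.689, -0.153, 0.692, -0.151]
wrist_force: [0.3, -0.0, 0.7]
gripper_width: -0.0
```

```bash
python3 st.py .5583 -.2550 .120; python3 - <<'E'
from h import *
p,d=manip.get_image("top");cv2.imwrite("pics/top13.png",p)
b=p[60:330,230:410];cv2.imwrite("pics/top13c.png",cv2.resize(b,None,fx=2.2,fy=2.2,interpolation=cv2.INTER_CUBIC))
q,e=manip.get_image("side")
u,v=proj("side",[.5583,-.255,.167]);print("side button",u,v,dep("side",u,v,e))
u,v=proj("top",[.5583,-.255,.167]);print("top button",u,v,dep("top",u,v,d))
E
```

```text
[[-0.0047  0.419  -0.908 ]
 [ 0.002  -0.908  -0.419 ]
 [-1.     -0.0038  0.0034]] 15.2167 [ 0.5505 -0.3546  0.2876] [ 0.2781 -0.0287  0.6509] -0.00012209069522534517 [ 0.5892  0.4383 -0.1544  1.6563  0.0752  1.0579 -0.7265]
in tool cm [16.7775 -8.6525 -4.9417]
side button 324.5506960718091 207.2105988568633 [ 0.55812906 -0.25310439  0.16770035]
top button 358.61164409418313 238.61190607605369 [ 0.55835548 -0.25502642  0.16663275]
```

View pics/top13c.png

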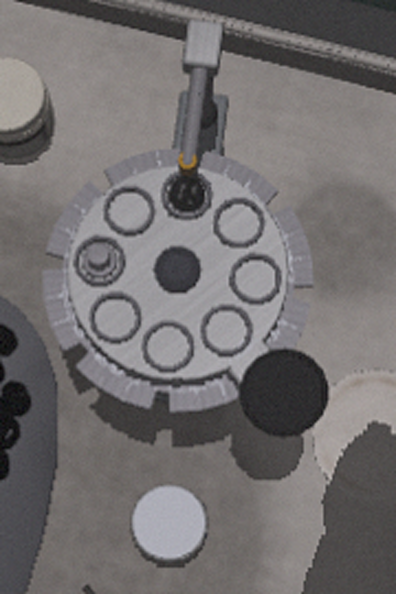

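The picture shows the cap under the nozzle at crop pixel (187,193) and the plug seated at (99,260). The button is at (284,391), and both depth readings put it fully up at z≈0.167. The jar has not moved, so I am handing the job in.

```bash
python3 -c "
from plant import manip
print(manip.sign_off())"
```

```text
the job is handed in; nothing more can be done
None
```

The table is turned one notch anticlockwise (+45°), the cap is under the air nozzle and the plunger is back up. I handed the job in at about 15.3 s of the 38 s allowed; sign-off gave no verdict.

I pressed the button with closed fingertips to its bottom stop (about 22 N at the wrist) and swept it round. The steady pressing made the tool creep, so the table overshot the notch by about 0.16 rad. I lifted off, straightened the tool, pressed again lightly and brought the table back to the notch. Then I let the button spring up.

**Last checks before sign-off:**
- **Button:** it reads 0.167–0.168 m high in both cameras, which is fully up, and within 2 mm of where the +45° notch should put it.
- **Nests:** they matched their starting positions to about 0.5 mm in the top view.
- **Cap and plug:** both look seated in the pictures, and no move took the fingers near them.
- **Bystanders:** the jar shows at the same place. I did not check the key in the final picture; the fingers never went near the bench surface.
- **Arm:** it is clear of everything, with the wrist force near zero.

**One disagreement:** the cameras showed the shut fingertips about 37 mm higher than the reported TCP. Contact with the button confirmed this, so I worked from the camera and force readings.

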